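# Load the bench mixer, bolt its guard and set the dial

## Task

Turn the mixer's dial back to off (the black bar), then lift the red handle out of its notch and slide the yellow guard bolt fully out. Stand every amber jar from the red basket upright in the mixer's bay, one to a compartment, then slide the guard fully home over them with its handle dropped back down into the notch. Last, turn the dial to the mark with two orange dots; never draw the guard while the dial is on, and leave the wipes tub, label roll and scanner where they are.

Things in the scene. Friction and masses are not known exactly. Their poses are not given: they have to be found in the camera images.
- mixer: Fixed white bench mixer, 200 mm deep (x) by 480 mm (y -220 to +260), origin on the bench; +y is the robot's left at yaw 0. At its -y end the open bay on a 50 mm high deck; then a grey housing (x -50 to +90, y -60 to +125, top z 126 mm) with the guard bolt and two dark rails, the front one (x -46 to -34) with top z 158; at its +y end (y 130 to 260) a console, top z 100, with the dial
- bay (a point): centre of the bay's floor (mixer frame x 0, y -140, z 50 mm), axes as the mixer's. Steel partitions 5 mm thick and 20 mm high make four open-topped compartments, 70 mm (x) by 56 mm (y) inside, centred at (x, y) = (+-37.5, +-31) mm from this point. The guard bars them from above when home
- guard (a joint): travel of the yellow guard bolt (plate 60 mm wide, 8 mm thick, underside z 128 mm, 8 mm over the jars' lids) along the mixer's +y, m: 0 = home over the bay, 0.115 = fully out (end stop), bay clear. About 2.5 N of friction. It travels between its ends only with the handle lifted
- handle (a joint): angle of the guard's lever about an axis along the mixer's y, 100 mm to +x of the red grip, rad: 0 = level, down in the notch; grows as the grip is raised (stop 1.0). Drops by its own weight. Above about 0.30 it clears the front rail between the home notch and the gap at the fully out end, where it can drop again; lift it again to push the guard home
- handle_grip (a point): centre of the red grip: a lying cylinder 22 mm in diameter, 26 mm long along the mixer's y, on the end of the lever, which points to the mixer's -x. 143 mm above the bench when down, space free above, in front and to both y sides; the rail begins 34 mm to its +x. Rides with the guard; rises on an arc of 100 mm radius; its axes turn with the lever
- dial (a joint): angle of the black selector dial, rad, growing clockwise from above. Four detents into which it springs: 0 = off (black bar), 0.7 = one green dot, 1.4 = two orange dots, 2.1 = three red dots. Stops just outside the end marks; detent torque up to about 0.14 N m, tipping over midway between marks. Starts at any mark but off
- dial_grip (a point): on the dial's upright axis, 40 mm above the console (z 140 mm), in the grip bar: 54 mm long, 14 mm thick, z 114 to 152 mm (below it a disc 56 mm across). x axis along the bar towards the white pointer line, z up; at dial angle a the pointer stands at 1.05 - a rad anticlockwise from the mixer's +x
- basket: red open basket fixed on the bench, 200 by 200 mm, 30 mm high, walls and floor 5 mm; origin at the centre of its underside. The jars start standing in it
- jar1: closed amber jar with white paper band and white lid: an upright cylinder 48 mm in diameter all the way up, 70 mm tall, 100 to 200 g, weighted foot; origin at the centre of its underside, z up. It may be absent (None)
- jar2: closed amber jar with white paper band and white lid: an upright cylinder 48 mm in diameter all the way up, 70 mm tall, 100 to 200 g, weighted foot; origin at the centre of its underside, z up. It may be absent (None)
- jar3: closed amber jar with white paper band and white lid: an upright cylinder 48 mm in diameter all the way up, 70 mm tall, 100 to 200 g, weighted foot; origin at the centre of its underside, z up. It may be absent (None)
- jar4: closed amber jar with white paper band and white lid: an upright cylinder 48 mm in diameter all the way up, 70 mm tall, 100 to 200 g, weighted foot; origin at the centre of its underside, z up. It may be absent (None)
- wipes_tub: bystander: white tub with green band and blue lid, 78 mm in diameter, 100 mm tall, origin at the centre of its underside; do not disturb
- label_roll: bystander: white roll of labels standing on its end, 84 mm in diameter, 50 mm high, origin at the centre of its underside; do not disturb
- scanner: bystander: hand scanner lying flat, 170 mm long, black handle and grey head, up to 40 mm high, origin on the bench under the handle; do not disturb
Not all that is in view belongs to the job. Leave any blue or purple look-alike of the jar3 alone. What is shaped like the jar2 but blue is not meant.

How it is judged:
On the way, in this order (a step that is already met when the one before it is completed fails the run):
1. the dial is turned to off (value of joint dial below 0.15 rad and value of joint guard below 0.006 m and value of joint handle below 0.1 rad), for 0.2 s.
2. the guard bolt is slid fully out (value of joint guard above 0.107 m), for 0.2 s.
3. every jar stands in the bay (x of jar1 in the frame of bay between -0.07 and 0.07 m and y of jar1 in the frame of bay between -0.06 and 0.06 m and z of jar1 in the frame of bay between -0.012 and 0.012 m and angle between each of jar1, jar2, jar3, jar4's own z axis and vertical below 0.15 rad and x of jar2 in the frame of bay between -0.07 and 0.07 m and y of jar2 in the frame of bay between -0.06 and 0.06 m and z of jar2 in the frame of bay between -0.012 and 0.012 m and x of jar3 in the frame of bay between -0.07 and 0.07 m and y of jar3 in the frame of bay between -0.06 and 0.06 m and z of jar3 in the frame of bay between -0.012 and 0.012 m and x of jar4 in the frame of bay between -0.07 and 0.07 m and y of jar4 in the frame of bay between -0.06 and 0.06 m and z of jar4 in the frame of bay between -0.012 and 0.012 m), for 0.2 s.
4. the guard is home with its handle down in the notch (value of joint guard below 0.006 m and value of joint handle below 0.1 rad), for 0.2 s.
5. the dial is at the two orange dots (value of joint dial between 1.24 and 1.56 rad), for 0.2 s.
At the end, for the whole second after the job is handed in: All jars present stand upright (within 0.15 rad) on the floor of the bay's compartments, at rest; the guard is home (within 6 mm) with the handle down in the notch (below 0.10 rad); the dial rests at the two-dot mark (1.24 to 1.56 rad) (all of step 3 and all of step 4 and all of step 5 and velocity of joint dial between -0.1 and 0.1 rad/s and linear speed of each of jar1, jar2, jar3, jar4 below 0.02 m/s); the robot touches nothing.
It fails at once if the guard is drawn while the dial is on (value of joint guard above 0.03 m and value of joint dial above 0.4 rad).
It fails at once if a bystander is disturbed: wipes_tub (distance of wipes_tub from where it was at the start of the episode above 0.03 m).
It fails at once if a bystander is disturbed: label_roll (distance of label_roll from where it was at the start of the episode above 0.03 m).
It fails at once if a bystander is disturbed: scanner (distance of scanner from where it was at the start of the episode above 0.03 m).
Of jar1, jar2, jar3, jar4 only 2 to 4 are there at a start; the rules pass over those that are not, and their reading is None.
At some moment in a run one of jar1, jar2, jar3, jar4 may be knocked a few centimetres aside while the robot is not near it.
It also fails if it takes over 210 s, if anything falls off the work surface, if the arm or the gripper's body presses on something with over 40 N, if the wrist force passes 120 N, or if a joint passes its speed limit or range.

## Robot

A 6-joint arm with a two-finger parallel gripper is mounted at the origin on the work surface. World frame = base frame: x ahead of the robot, y to its left, z up, the work surface at z = 0. Lengths are in m, angles in rad, forces in N, time in s.
With the tool pointing down it reaches from about 0.3 to 0.875 m from the base axis. Payload 6.4 kg.
Tool frame: the origin (TCP) lies midway between the tips of the shut fingers; the grasp point (between the pads) lies 19 mm behind it; z points along the fingers, y is the line along which they close (so a half turn about z gives the same grasp; the last joint's range is limited). The gripper opens to 85 mm and grips with 20 to 120 N. Pads are 22 mm wide; open, the fingers measure 114 mm over their backs; the gripper's body (76 mm by 85 mm) begins 54 mm behind the grasp point. The pads swing forward as they close: fully open they stand 13 mm farther back than shut.
Start: joints at [1.092, 0.181, 1.607, -0, 1.354, -0.206], TCP at [0.155, 0.554, 0.231] pointing down, gripper open.
Joint ranges: [-2.99, 2.99], [-0.89, 2.07], [0.3, 2.58], [-1.14, 4.28], [0, 2.63], [-3.12, 3.12]. Speed limits (rad/s): [2.57, 2.57, 3.01, 3.14, 3.14, 3.14].

## Interface

Orientations are given as a unit quaternion [w, x, y, z].
In Python, from bench import status, camera, ctrl gives the robot as it stands. The module is installed in compiled form; this text tells all that it offers.
- The arm moves only by the shell command python3 -m handwheel 'ROWS'. ROWS is JSON, a list that holds one entry, the list of rows, each a list of 7 numbers: the opening, from -1 (shut) to 1 (fully open), then the shift along the tool's x, y, z in cm, then the turn, a rotation vector about the tool's x, y, z in degrees. A call has 1 to 10 rows; each row is the pose to reach, as a shift and turn from the pose commanded when the call began, along the tool's axes at that moment; what a row does not reach only later rows make up. A row lasts 1/8 s, in which the tool goes at most 62.5 mm and 10.7 degrees, less where a joint would pass 70% of its speed; a pose out of reach is approached as far as the arm can. A call with a gripper value outside its range is refused whole. The fingers move at their own pace and stop on an object; the grip force is fixed at half the most. Time passes only in rows, so rows that repeat a pose let the fingers close. It gives the time, the measured TCP pose, the force, the opening and the grip force at its end, in the units of the state.
- status.get_obs(): the state, without advancing time (a new reading comes with each control period).
- camera(name): name is "scene" or "top" or "wrist"; returns a dict with "frame" (420x560x3 uint8, blue, green, red), "depth" (420x560 float32, m along the optical axis (not along the pixel's ray), 0 where there is no reading), "fx", "fy", "cx", "cy" (pixels), "dist" ([k1, k2, p1, p2, k3] as OpenCV has them; the pictures are not rectified), "extrinsics" (4x4, takes a point from camera to world coordinates); the wrist camera has in their place "hand_eye" (4x4, takes a point from camera to tool coordinates, whose origin is the TCP and whose axes are the flange's). Camera axes: x right, y down, z forward; pixel columns grow to the right and rows downward; lengths in m; the calibration is good to about 2 mm. A picture is of the moment at which its call begins: read the wrist's pose just before it.
- ctrl.hand_in(): hands the job in; it is judged then, once.
The state is a dict: "time_s": time; "q": joint angles; "dq": joint speeds; "joint_efforts": joint torques, N m; "eef_pos": TCP position; "eef_rot": TCP orientation; "wrist_force": force on the tool from outside, world axes, zero at the start; "torque": the same for the moment, N m; "opening": opening from 0.0 (shut) to 1.0 (fully open); "grasp_force": force on a finger pad.
Only numpy, scipy, OpenCV 4.12 (cv2) and the standard library are available. Lean on these libraries where they do the work, as an engineer would, in place of code of your own. Each camera call takes 0.05 s, during which the arm holds its last target. There are 200 camera calls.

## Working session

There is one attempt and no reset: what is moved stays moved. The work goes in short steps, Python scripts to look and compute and a shell command to move; the robot and the scene stay as the last step left them, time stands still between calls to the robot, and variables do not carry over. Pictures are saved under pics/ and viewed, at most 14 in all, crops included, and the job is handed in when it is done.

```bash
mkdir -p pics; cat > h.py <<'E'
import numpy as np, cv2
from bench import status, camera, ctrl
from scipy.spatial.transform import Rotation as R
def tool():
    s=status.get_obs(); T=np.eye(4); w,x,y,z=s['eef_rot']
    T[:3,:3]=R.from_quat([x,y,z,w]).as_matrix(); T[:3,3]=s['eef_pos']; return T
def shot(name,fn=None):
    T=tool(); c=camera(name)
    c['E']=c['extrinsics'] if name!='wrist' else T@np.array(c['hand_eye'])
    c['E']=np.array(c['E'])
    if fn: cv2.imwrite('pics/'+fn,c['frame']); np.savez('pics/'+fn+'.npz',**{k:np.array(v) for k,v in c.items()})
    return c
def K(c): return np.array([[c['fx'],0,c['cx']],[0,c['fy'],c['cy']],[0,0,1.]])
def ray(c,u,v):
    p=cv2.undistortPoints(np.array([[[u,v]]],float),K(c),np.array(c['dist'],float))[0,0]
    return np.array([p[0],p[1],1.])
def atz(c,u,v,z):
    d=c['E'][:3,:3]@ray(c,u,v); o=c['E'][:3,3]; return o+d*(z-o[2])/d[2]
def atd(c,u,v):
    return c['E'][:3,:3]@(ray(c,u,v)*float(c['depth'][int(v),int(u)]))+c['E'][:3,3]
def load(fn): return dict(np.load('pics/'+fn+'.npz'))
def cloud(c):
    h,w=c['depth'].shape; u,v=np.meshgrid(np.arange(w),np.arange(h))
    p=cv2.undistortPoints(np.stack([u,v],-1).reshape(-1,1,2).astype(float),K(c),np.array(c['dist'],float)).reshape(h,w,2)
    P=np.concatenate([p,np.ones((h,w,1))],-1)*c['depth'][...,None]
    return P@c['E'][:3,:3].T+c['E'][:3,3]
def goto(pos,yaw=None,xdir=None):
    """shift (cm) and turn (deg) in tool axes to reach a tool-down pose; yaw= world angle of tool y (closing line), mod pi"""
    T=tool(); d=T[:3,:3].T@(np.array(pos)-T[:3,3])*100
    out=[d.round(2)]
    if yaw is not None:
        best=None
        for k in (0,np.pi):
            a=yaw+k; y=np.array([np.cos(a),np.sin(a),0]); z=np.array([0,0,-1.]); M=np.stack([np.cross(y,z),y,z],1)
            r=R.from_matrix(T[:3,:3].T@M).as_rotvec(degrees=True)
            out.append(r.round(1))
    print(*out, 'q6',round(status.get_obs()['q'][5],2))
def st():
    s=status.get_obs(); print({k:np.round(s[k],3).tolist() for k in ('time_s','q','eef_pos','eef_rot','wrist_force','opening','grasp_force')})
E
python3 - <<'E'
from h import *
st()
a=shot('top','top0.png'); b=shot('scene','scene0.png')
E
```

```text
{'time_s': 0.0, 'q': [1.092, 0.182, 1.608, 0.0, 1.354, -0.206], 'eef_pos': [0.155, 0.553, 0.23], 'eef_rot': [-0.0, 0.136, 0.991, -0.001], 'wrist_force': [0.219, 0.289, 0.304], 'opening': 0.998, 'grasp_force': 0.0}
```

View pics/top0.png

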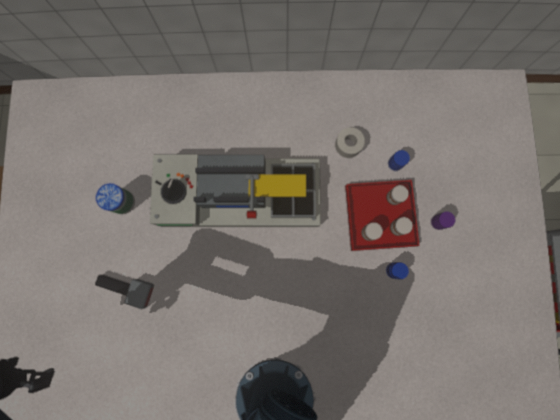

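View pics/scene0.png

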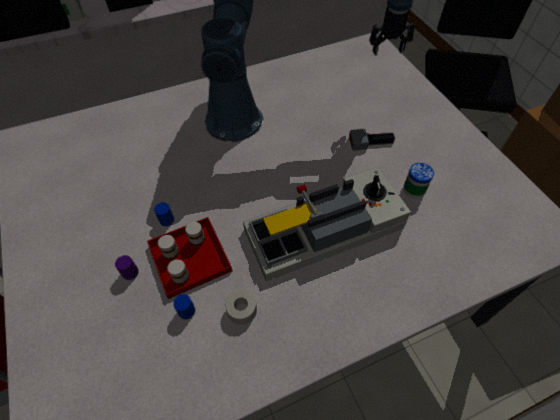

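The top view shows the mixer at yaw ≈ 0: dial (174,190), red grip (252,214), bay (293,190). Candidates for jars are the white lids in the basket at (399,194), (403,226) and (373,232). The look-alikes outside it are blue at (400,160) and (398,271), and purple at (443,220). I choose the three in the basket.

```bash
python3 - <<'E'
from h import *
c=load('top0.png'); im=c['frame']
x0,y0,x1,y1=140,130,430,270
k=cv2.resize(im[y0:y1,x0:x1],None,fx=2.75,fy=2.75,interpolation=cv2.INTER_CUBIC)
k=cv2.convertScaleAbs(k,alpha=1.3,beta=15); cv2.imwrite('pics/c1.png',k)
P=cloud(c)
# console top, jar lids by height
def blob(u0,u1,v0,v1,z0,z1):
    Q=P[v0:v1,u0:u1]; m=(Q[...,2]>z0)&(Q[...,2]<z1)&(c['depth'][v0:v1,u0:u1]>0); return Q[m]
for n,b in dict(j1=(385,412,183,207),j2=(390,415,215,238),j3=(360,385,220,244)).items():
    Q=blob(*b,0.06,0.09); print(n,len(Q),Q.mean(0).round(4), np.median(Q,0).round(4), ((Q.max(0)+Q.min(0))/2).round(4),np.ptp(Q,0).round(3))
Q=blob(148,200,150,232,0.09,0.108); print('console',cv2.minAreaRect(Q[:,:2].astype(np.float32)),Q[:,2].mean())
for n,(u,v),z in [('grip',(252,214),.154),('dial',(174,190),.152)]: print(n,atz(c,u,v,z).round(4))
E
```

```text
j1 235 [ 0.5754 -0.3712  0.0751] [ 0.5752 -0.3715  0.0753] [ 0.5758 -0.3722  0.0723] [0.046 0.046 0.021]
j2 242 [ 0.4827 -0.3762  0.0748] [ 0.4828 -0.3757  0.0751] [ 0.4829 -0.3772  0.0716] [0.046 0.049 0.021]
j3 239 [ 0.4698 -0.2886  0.075 ] [ 0.4703 -0.2886  0.0755] [ 0.4708 -0.2895  0.0713] [0.045 0.047 0.019]
console ((0.5985878109931946, 0.2641242444515228), (0.13785026967525482, 0.19560104608535767), 88.77774047851562) 0.1007422810521318
grip [0.5139 0.0451 0.154 ]
dial [0.5834 0.2529 0.152 ]
```

View pics/c1.png

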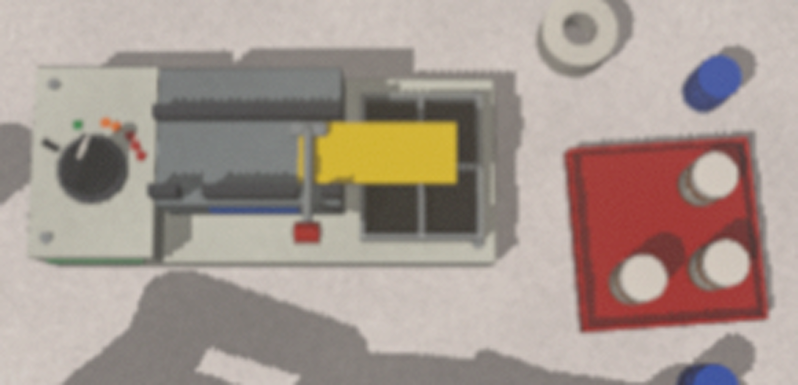

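```bash
python3 - <<'E'
from h import *
c=load('top0.png')
f=lambda x,y,z:atz(c,140+x/2.75,130+y/2.75,z).round(4)
for n,a in dict(cTL=(38,66,.1),cBL=(30,257,.1),cTR=(158,68,.1),bayBR=(494,262,.05),cross=(421,166,.07),bayTL=(361,95,.07),bayTR=(481,94,.07),bayBRi=(480,238,.07),bayBLi=(362,240,.07),grip=(307,232,.154),tub=(-82,184,.1),redTL=(567,150,.03),redBL=(583,330,.03),redTR=(752,133,.03),redBR=(768,316,.03)).items(): print(n,f(*a))
goto([.56,.25,.33],0)
E
```

```text
cTL [0.6998 0.3279 0.1   ]
cBL [0.501  0.3303 0.1   ]
cTR [0.6943 0.2027 0.1   ]
bayBR [ 0.4904 -0.1415  0.05  ]
cross [ 0.5907 -0.067   0.07  ]
bayTL [ 0.6684 -0.0058  0.07  ]
bayTR [ 0.6667 -0.1324  0.07  ]
bayBRi [ 0.5136 -0.126   0.07  ]
bayBLi [ 0.5144 -0.004   0.07  ]
grip [0.513  0.0461 0.154 ]
tub [0.5785 0.4487 0.1   ]
redTL [ 0.6125 -0.2273  0.03  ]
redBL [ 0.4177 -0.2353  0.03  ]
redTR [ 0.6272 -0.4318  0.03  ]
redBR [ 0.4273 -0.4347  0.03  ]
[-47.2  -18.3   -9.94] [-0.1  0.  74.4] [-0.000e+00 -1.000e-01 -1.056e+02] q6 -0.21
```

```bash
python3 -m handwheel '[[[1,0,0,-5,0,0,0],[1,-5,-2,-10,0,0,8],[1,-11,-4,-10,0,0,18],[1,-17,-6.5,-10,0,0,28],[1,-23,-9,-10,0,0,38],[1,-29,-11,-10,0,0,48],[1,-35,-13.5,-10,0,0,58],[1,-41,-16,-10,0,0,68],[1,-47.2,-18.3,-10,0,0,74.4],[1,-47.2,-18.3,-10,0,0,74.4]]]'
python3 -m handwheel '[[[1,0,0,0,0,0,0],[1,0,0,0,0,0,0]]]'
python3 - <<'E'
from h import *
st(); c=shot('wrist','w1.png')
print(c['hand_eye'])
E
```

```text
time_s: 1.35
eef_pos: [0.5622, 0.2476, 0.3302]
eef_rot: [-0.0, 0.709, 0.705, -0.001]
wrist_force: [0.2, 0.3, 0.0]
opening: 0.998
grasp_force: 0.0
time_s: 1.6
eef_pos: [0.5591, 0.2514, 0.3311]
eef_rot: [-0.0, 0.707, 0.708, -0.0]
wrist_force: [-0.6, 0.2, 0.9]
opening: 0.999
grasp_force: 0.0
{'time_s': 1.6, 'q': [0.229, 0.203, 1.381, 0.001, 1.558, 0.228], 'eef_pos': [0.559, 0.251, 0.331], 'eef_rot': [-0.0, 0.707, 0.708, -0.0], 'wrist_force': [-0.624, 0.158, 0.871], 'opening': 0.999, 'grasp_force': 0.0}
[[ 3.93048243e-04 -9.55373585e-01 -2.95399998e-01  7.57688559e-02]
 [ 9.99999738e-01  5.55261751e-04 -4.65248038e-04 -1.87424846e-05]
 [ 6.08510006e-04 -2.95399737e-01  9.55373553e-01 -1.42238133e-01]
 [ 0.00000000e+00  0.00000000e+00  0.00000000e+00  1.00000000e+00]]
```

View pics/w1.png

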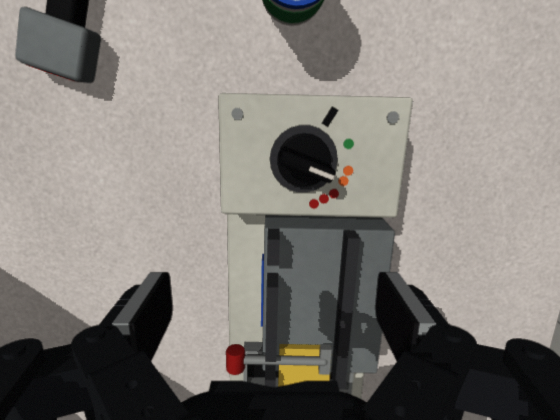

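The pointer (309,169)→(335,178) stands at the two orange dots (347,175), so a = 1.4. The grip is at (235,359).

```bash
python3 - <<'E'
from h import *
c=load('w1.png')
C={n:atz(c,u,v,.1)[:2] for n,(u,v) in dict(TL=(219,93.5),TR=(411,98),BR=(406.5,217),BL=(221,214)).items()}
for n in C: print(n,C[n].round(4))
d=C['TR']-C['TL']; print('yaw',np.degrees(np.arctan2(d[1],d[0])))
m=(C['TR']+C['TL'])/2; yaw=np.arctan2(d[1],d[0]); print('origin',m-.26*np.array([-np.sin(yaw),np.cos(yaw)]),np.linalg.norm(d))
for n,a in dict(disc=(304,158,.114),p0=(309,169,.152),p1=(335,178,.152),grip=(235,360,.154),gripd=(235,360,.143)).items(): print(n,atz(c,*a)[:3].round(4))
P=cloud(c); dd=c['depth']
Q=P[120:200,260:350]; m=(Q[...,2]>.142)&(Q[...,2]<.165); q=Q[m][:,:2].astype(np.float32); print('bar',len(q),cv2.minAreaRect(q),Q[m].mean(0),np.percentile(Q[m][:,2],[5,50,95]))
Q=P[80:225,205:415]; m=(Q[...,2]>.095)&(Q[...,2]<.105); print('console',cv2.minAreaRect(Q[m][:,:2].astype(np.float32)))
Q=P[340:380,222:250]; m=(Q[...,2]>.13); print('grip',len(Q[m]),Q[m].mean(0),Q[m].max(0),Q[m].min(0))
E
```

```text
TL [0.5033 0.3352]
TR [0.6978 0.3309]
BR [0.7079 0.204 ]
BL [0.4997 0.2071]
yaw -1.2637340735787255
origin [0.59478128 0.07311436] 0.19451786614578104
disc [0.59   0.2723 0.114 ]
p0 [0.5916 0.2679 0.152 ]
p1 [0.6162 0.2594 0.152 ]
grip [0.5167 0.0559 0.154 ]
gripd [0.5152 0.0466 0.143 ]
bar 885 ((0.5901802778244019, 0.2688995897769928), (0.014385147020220757, 0.05476130172610283), 68.72859954833984) [0.58931186 0.26995637 0.15108037] [0.14788147 0.15142664 0.15301044]
console ((0.5999881029129028, 0.2658059298992157), (0.13726969063282013, 0.20020917057991028), 88.76538848876953)
grip 579 [0.51767931 0.05680297 0.15334972] [0.55911573 0.32710377 0.47334535] [0.50495607 0.03517749 0.13255787]
```

```bash
python3 - <<'E'
from h import *
goto([.5902,.2689,.122],np.radians(68.7))
E
```

```text
[ 1.71  3.14 20.93] [ -0.   -0.  -68.6] [ -0.    0.  111.4] q6 0.23
```

```bash
python3 -m handwheel '[[[1,0.8,1.5,3,0,0,-10],[1,1.7,3.1,6,0,0,-20],[1,1.7,3.1,9,0,0,-30],[1,1.7,3.1,11,0,0,-40],[1,1.7,3.1,13,0,0,-50],[1,1.7,3.1,13,0,0,-60],[1,1.7,3.1,13,0,0,-68.6],[1,1.7,3.1,16,0,0,-68.6],[1,1.7,3.1,19,0,0,-68.6],[1,1.7,3.1,20.9,0,0,-68.6]]]'
python3 -m handwheel '[[[1,0,0,0,0,0,0],[0,0,0,0,0,0,0],[-0.5,0,0,0,0,0,0],[-1,0,0,0,0,0,0],[-1,0,0,0,0,0,0],[-1,0,0,0,0,0,0],[-1,0,0,0,0,0,0],[-1,0,0,0,0,0,0]]]'
python3 - <<'E'
from h import *
goto([.5902,.2689,.122],np.radians(68.7+80.3)); st()
E
```

```text
time_s: 2.9
eef_pos: [0.5895, 0.2686, 0.1211]
eef_rot: [-0.001, 0.185, 0.983, -0.0]
wrist_force: [-0.7, 0.6, -0.3]
opening: 0.998
grasp_force: 0.0
time_s: 3.9
eef_pos: [0.5918, 0.2681, 0.1231]
eef_rot: [0.001, 0.186, 0.983, 0.001]
wrist_force: [2.1, 5.4, 3.5]
opening: 0.154
grasp_force: 61.1
[0.18 0.01 0.11] [  0.    0.1 -80.4] [ 0.1 -0.  99.6] q6 -0.95
{'time_s': 3.9, 'q': [0.243, 0.448, 1.494, 0.001, 1.197, -0.955], 'eef_pos': [0.592, 0.268, 0.123], 'eef_rot': [0.001, 0.186, 0.983, 0.001], 'wrist_force': [2.101, 5.419, 3.462], 'opening': 0.154, 'grasp_force': 61.111}
```

```bash
python3 -m handwheel '[[[-1,0,0,0,0,0,-9],[-1,0,0,0,0,0,-18],[-1,0,0,0,0,0,-27],[-1,0,0,0,0,0,-36],[-1,0,0,0,0,0,-45],[-1,0,0,0,0,0,-54],[-1,0,0,0,0,0,-63],[-1,0,0,0,0,0,-72],[-1,0,0,0,0,0,-80.5],[-1,0,0,0,0,0,-80.5]]]'
python3 -m handwheel '[[[-1,0,0,0,0,0,0],[0,0,0,0,0,0,0],[1,0,0,0,0,0,0],[1,0,0,0,0,0,0],[1,0,0,0,0,0,0],[1,0,0,0,0,0,0],[1,0,0,-4,0,0,0],[1,0,0,-10,0,0,0],[1,0,0,-15,0,0,0],[1,0,0,-15,0,0,0]]]'
python3 - <<'E'
from h import *
st()
c=shot('wrist'); P=cloud(c)
m=(P[...,2]>.145)&(P[...,2]<.158)&(abs(P[...,0]-.59)<.04)&(abs(P[...,1]-.269)<.04); q=P[m][:,:2].astype(np.float32); print('bar',len(q),cv2.minAreaRect(q))
a=np.radians(-1.25); o=np.array([.5948,.0731])
M=np.array([[np.cos(a),-np.sin(a)],[np.sin(a),np.cos(a)]])
print('grip',o+M@[-.089,-.03], 'mixer grip from meas',M.T@(np.array([.5150,.0466])-o),'dial',M.T@(np.array([.5902,.2689])-o))
goto([.515,.046,.33],np.radians(88.75))
E
```

```text
time_s: 5.15
eef_pos: [0.5912, 0.2704, 0.1231]
eef_rot: [0.002, -0.494, 0.869, 0.002]
wrist_force: [-0.3, 12.4, 2.3]
opening: 0.153
grasp_force: 61.1
time_s: 6.4
eef_pos: [0.5938, 0.268, 0.2787]
eef_rot: [0.005, -0.493, 0.87, -0.001]
wrist_force: [1.6, -0.4, 0.5]
opening: 1.002
grasp_force: 0.0
{'time_s': 6.4, 'q': [0.242, 0.309, 1.356, -0.0, 1.466, -2.36], 'eef_pos': [0.594, 0.268, 0.279], 'eef_rot': [0.005, -0.493, 0.87, -0.001], 'wrist_force': [1.617, -0.39, 0.528], 'opening': 1.002, 'grasp_force': 0.0}
bar 1131 ((0.5898361206054688, 0.26952576637268066), (0.05382446199655533, 0.01371858548372984), 58.990440368652344)
grip [0.50516673 0.04504866] mixer grip from meas [-0.07920292 -0.02823452] dial [-0.00887026  0.19565306]
[22.96 -4.77 -5.55] [-0.1  0.3 60.3] [-3.000e-01 -1.000e-01 -1.197e+02] q6 -2.36
```

```bash
python3 -m handwheel '[[[1,3.8,-0.8,-2,0,0,10],[1,7.6,-1.6,-2,0,0,20],[1,11.5,-2.4,-2,0,0,30],[1,15.3,-3.2,-2,0,0,40],[1,19.1,-4,-2,0,0,50],[1,23,-4.8,-2,0,0,60.3],[1,23,-4.8,-2,0,0,60.3],[1,23,-4.8,-2,0,0,60.3],[1,23,-4.8,-2,0,0,60.3]]]'
python3 - <<'E'
from h import *
st()
c=shot('wrist','w2.png'); P=cloud(c); f=c['frame'].astype(int)
red=(f[...,2]>90)&(f[...,1]<60)&(f[...,0]<60)&(P[...,2]>.135)&(P[...,2]<.17)
m=red&(abs(P[...,0]-.515)<.05)&(abs(P[...,1]-.046)<.05)
q=P[m]; print('grip',len(q),q.mean(0),np.percentile(q,1,0),np.percentile(q,99,0)); print(cv2.minAreaRect(q[:,:2].astype(np.float32)))
E
```

```text
time_s: 7.58
eef_pos: [0.5141, 0.0463, 0.2917]
eef_rot: [-0.001, 0.01, 1.0, 0.0]
wrist_force: [0.3, -0.5, 0.0]
opening: 0.999
grasp_force: 0.0
{'time_s': 7.575, 'q': [-0.141, 0.002, 1.678, 0.0, 1.463, -1.692], 'eef_pos': [0.514, 0.046, 0.292], 'eef_rot': [-0.001, 0.01, 1.0, 0.0], 'wrist_force': [0.29, -0.452, 0.005], 'opening': 0.999, 'grasp_force': 0.0}
grip 655 [0.51247154 0.04817065 0.15122582] [0.50464657 0.03623192 0.14345601] [0.52235167 0.05982131 0.15484555]
((0.5136625170707703, 0.04802524670958519), (0.025284288451075554, 0.017996689304709435), 88.55680847167969)
```

View pics/w2.png

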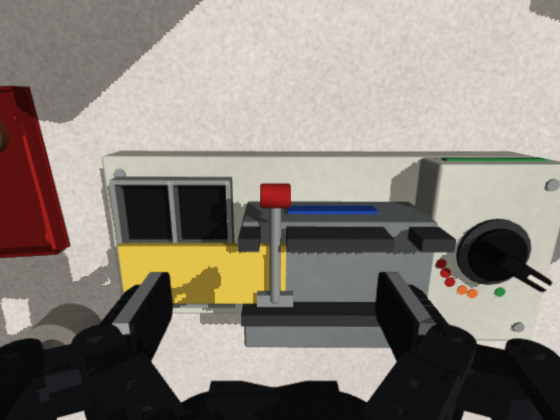

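```bash
python3 -m handwheel '[[[1,-0.1,0.15,4,0,0,0],[1,-0.1,0.15,8,0,0,0],[1,-0.1,0.15,12,0,0,0],[1,-0.1,0.15,15,0,0,0],[1,-0.1,0.15,16.7,0,0,0],[0.3,-0.1,0.15,16.7,0,0,0],[-0.2,-0.1,0.15,16.7,0,0,0],[-1,-0.1,0.15,16.7,0,0,0],[-1,-0.1,0.15,16.7,0,0,0],[-1,-0.1,0.15,16.7,0,0,0]]]'
python3 -m handwheel '[[[-1,0,0,0,0,0,0],[-1,0,0,0,0,0,0],[-1,0,0,0,0,0,0]]]'
```

```text
time_s: 8.88
eef_pos: [0.5161, 0.0467, 0.1267]
eef_rot: [0.001, 0.011, 1.0, -0.0]
wrist_force: [-1.3, -0.0, 6.1]
opening: 0.29
grasp_force: 62.7
time_s: 9.25
eef_pos: [0.5161, 0.0467, 0.1267]
eef_rot: [0.001, 0.011, 1.0, -0.0]
wrist_force: [-0.6, 0.2, 6.8]
opening: 0.29
grasp_force: 62.7
```

```bash
python3 -m handwheel '[[[-1,0.18,0,-0.85,0,4.8,0],[-1,0.18,0,-1.69,0,9.5,0],[-1,0.13,0,-2.5,0,14.3,0],[-1,0.07,0,-3.37,0,19.1,0],[-1,-0.1,0,-4.2,0,24,0],[-1,-0.3,0,-5.03,0,28.6,0],[-1,-0.3,0,-5.03,0,28.6,0],[-1,-0.3,0,-5.03,0,28.6,0]]]'
python3 - <<'E'
from h import *
st(); T=tool(); 
d=np.array([np.sin(np.radians(1.25)),np.cos(np.radians(1.25)),0])
print(T[:3,:3].round(3), (T[:3,:3].T@d*11.6).round(2))
E
```

```text
time_s: 10.25
eef_pos: [0.5199, 0.0467, 0.1754]
eef_rot: [-0.244, 0.01, 0.97, 0.003]
wrist_force: [8.4, 0.7, -1.6]
opening: 0.292
grasp_force: 62.1
{'time_s': 10.25, 'q': [-0.111, 0.479, 1.418, -0.043, 1.736, -1.657], 'eef_pos': [0.52, 0.047, 0.175], 'eef_rot': [-0.244, 0.01, 0.97, 0.003], 'wrist_force': [8.366, 0.723, -1.633], 'opening': 0.292, 'grasp_force': 62.142}
[[-0.88   0.022 -0.474]
 [ 0.019  1.     0.01 ]
 [ 0.474 -0.    -0.881]] [-0.  11.6 -0. ]
```

```bash
python3 -m handwheel '[[[-1,0,1,0,0,0,0],[-1,0,2.5,0,0,0,0],[-1,0,4,0,0,0,0],[-1,0,5.5,0,0,0,0],[-1,0,7,0,0,0,0],[-1,0,8.5,0,0,0,0],[-1,0,10,0,0,0,0],[-1,0,11,0,0,0,0],[-1,0,11.6,0,0,0,0],[-1,0,11.6,0,0,0,0]]]'
python3 -m handwheel '[[[-1,0,0,0,0,0,0],[-1,0,0,0,0,0,0],[-1,0,0,0,0,0,0]]]'; python3 - <<'E'
from h import *
T=tool();th=np.arcsin(T[0,2]*-1); print('th',th)
E
```

```text
time_s: 11.5
eef_pos: [0.5224, 0.1608, 0.1755]
eef_rot: [-0.244, 0.011, 0.97, 0.001]
wrist_force: [7.1, -6.3, -1.5]
opening: 0.293
grasp_force: 62.1
time_s: 11.88
eef_pos: [0.5224, 0.1607, 0.1755]
eef_rot: [-0.244, 0.011, 0.97, 0.001]
wrist_force: [7.7, -7.3, -1.4]
opening: 0.291
grasp_force: 62.1
th 0.49293245281086345
```

```bash
python3 -m handwheel '[[[-1,-0.31,0,1.21,0,-7,0],[-1,-0.76,0,2.36,0,-14,0],[-1,-1.34,0,3.45,0,-21,0],[-1,-2.05,0,4.5,0,-28.2,0],[-1,-2.05,0,4.5,0,-28.2,0],[-1,-2.05,0,4.5,0,-28.2,0]]]'
python3 - <<'E'
from h import *
st(); goto([.5174,.1607,.125],np.radians(88.75))
E
```

```text
time_s: 12.62
eef_pos: [0.5184, 0.1609, 0.1274]
eef_rot: [-0.001, 0.011, 1.0, -0.001]
wrist_force: [5.1, -7.9, -0.5]
opening: 0.298
grasp_force: 61.7
{'time_s': 12.625, 'q': [0.084, 0.229, 1.775, -0.003, 1.139, -1.464], 'eef_pos': [0.518, 0.161, 0.127], 'eef_rot': [-0.001, 0.011, 1.0, -0.001], 'wrist_force': [5.136, -7.927, -0.519], 'opening': 0.298, 'grasp_force': 61.66}
[ 0.1  -0.02  0.24] [-0.1 -0.1 -0. ] [-1.0e-01  2.0e-01  1.8e+02] q6 -1.46
```

```bash
python3 -m handwheel '[[[0,0,0,0,0,0,0],[1,0,0,0,0,0,0],[1,0,0,0,0,0,0],[1,0,0,0,0,0,0],[1,0,0,-3,0,0,0],[1,0,0,-8,0,0,0],[1,0,0,-14,0,0,0],[1,0,0,-20,0,0,0],[1,0,0,-20,0,0,0],[1,0,0,-20,0,0,0]]]'
python3 - <<'E'
from h import *
st()
c=shot('wrist','w3.png'); P=cloud(c); f=c['frame'].astype(int)
red=(f[...,2]>90)&(f[...,1]<60)&(f[...,0]<60)&(P[...,2]>.13)&(P[...,2]<.2)
m=red&(abs(P[...,0]-.515)<.06)&(abs(P[...,1]-.16)<.05)
q=P[m]; print('grip',len(q),q.mean(0),np.percentile(q,1,0),np.percentile(q,99,0))
b=shot('top','top1.png'); k=cv2.resize(b['frame'][130:270,140:430],None,fx=2.75,fy=2.75,interpolation=cv2.INTER_CUBIC)
cv2.imwrite('pics/c2.png',cv2.convertScaleAbs(k,alpha=1.3,beta=15))
E
```

```text
time_s: 13.88
eef_pos: [0.5182, 0.1629, 0.3257]
eef_rot: [-0.004, 0.011, 1.0, -0.0]
wrist_force: [-0.7, -0.5, -0.7]
opening: 1.0
grasp_force: 0.0
{'time_s': 13.875, 'q': [0.085, 0.05, 1.561, 0.001, 1.537, -1.464], 'eef_pos': [0.518, 0.163, 0.326], 'eef_rot': [-0.004, 0.011, 1.0, -0.0], 'wrist_force': [-0.666, -0.517, -0.702], 'opening': 1.0, 'grasp_force': 0.0}
grip 518 [0.51498639 0.16117663 0.15140867] [0.50742912 0.14888177 0.14433088] [0.52450732 0.17302113 0.15454767]
```

View pics/w3.png

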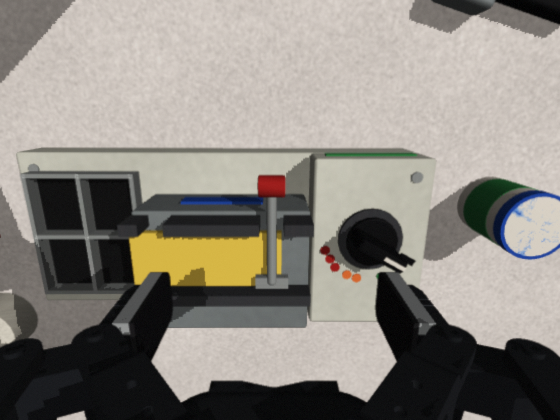

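```bash
python3 - <<'E'
from h import *
goto([.593,-.03,.33],np.radians(-1.25)); 
E
```

```text
[ -7.95 -19.11  -0.66] [-0.5 -0.5 90. ] [  0.5  -0.5 -90. ] q6 -1.46
```

View pics/c2.png

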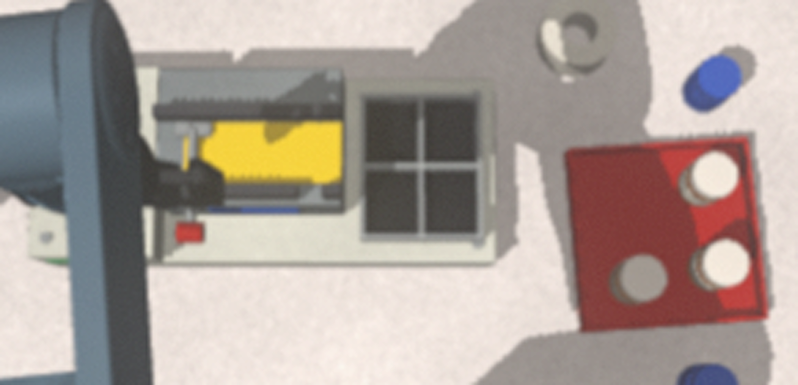

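The guard is out with the handle dropped at (189,232), the bay is clear, and the three jars have not moved.

```bash
python3 -m handwheel '[[[1,-0.9,-2.1,-0.6,0,0,10],[1,-1.8,-4.2,-0.6,0,0,20],[1,-2.6,-6.3,-0.6,0,0,30],[1,-3.5,-8.5,-0.6,0,0,40],[1,-4.4,-10.6,-0.6,0,0,50],[1,-5.3,-12.7,-0.6,0,0,60],[1,-6.2,-15,-0.6,0,0,70],[1,-7,-17,-0.6,0,0,80],[1,-7.9,-19.1,-0.6,-0.5,-0.5,90],[1,-7.9,-19.1,-0.6,-0.5,-0.5,90]]]'
python3 -m handwheel '[[[1,0,0,0,0,0,0],[1,0,0,0,0,0,0]]]'
python3 - <<'E'
from h import *
st(); shot('wrist','w4.png')
E
```

```text
time_s: 15.22
eef_pos: [0.5929, -0.0309, 0.3294]
eef_rot: [-0.0, 0.715, 0.699, 0.0]
wrist_force: [0.3, 1.4, -1.0]
opening: 0.996
grasp_force: 0.0
time_s: 15.48
eef_pos: [0.5931, -0.0289, 0.3313]
eef_rot: [0.001, 0.714, 0.7, 0.001]
wrist_force: [-1.1, 0.1, 0.2]
opening: 1.0
grasp_force: 0.0
{'time_s': 15.475, 'q': [-0.249, 0.156, 1.435, 0.001, 1.547, -0.23], 'eef_pos': [0.593, -0.029, 0.331], 'eef_rot': [0.001, 0.714, 0.7, 0.001], 'wrist_force': [-1.091, 0.095, 0.153], 'opening': 1.0, 'grasp_force': 0.0}
```

View pics/w4.png

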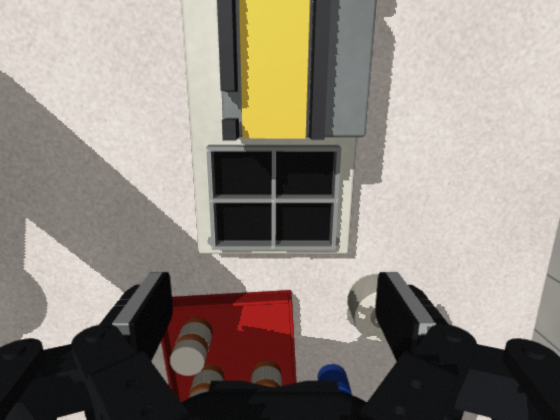

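```bash
python3 - <<'E'
from h import *
c=load('w4.png')
a=np.radians(-1.25); M=np.array([[np.cos(a),-np.sin(a)],[np.sin(a),np.cos(a)]])
pts=[atz(c,u,v,.07)[:2] for u,v in [(208,147),(340,147),(336,249),(213,250)]]
print(np.round(pts,4),'mean',np.mean(pts,0)); x=atz(c,274,200,.07)[:2]; print('cross',x)
print('origin model bay', np.array([.5956,.0722])+M@[0,-.14])
b=np.mean([x,np.mean(pts,0)],0)
for sx in(1,-1):
  for sy in (-1,1): print(sx,sy,(b+M@[sx*.0375,sy*.031]).round(4))
E
```

```text
[[ 0.5192 -0.0009]
 [ 0.6703 -0.0037]
 [ 0.6701 -0.1304]
 [ 0.516  -0.1287]] mean [ 0.59389419 -0.06593627]
cross [ 0.59357385 -0.06522149]
origin model bay [ 0.59254592 -0.06776668]
1 -1 [ 0.6305 -0.0974]
1 1 [ 0.6319 -0.0354]
-1 -1 [ 0.5556 -0.0958]
-1 1 [ 0.5569 -0.0338]
```

```bash
cat > jars.py <<'E'
from h import *
c=shot('wrist'); P=cloud(c); m=((P[...,2]>.070)&(P[...,2]<.082)&(c['depth']>0)).astype(np.uint8)
n,l,s,ce=cv2.connectedComponentsWithStats(m)
for i in range(1,n):
    if s[i,4]<200: continue
    q=P[l==i]; (x,y),r=cv2.minEnclosingCircle(q[:,:2].astype(np.float32))
    print('lid',s[i,4],ce[i].round(),round(x,4),round(y,4),'r',round(r,4),'z',q[:,2].mean().round(4),'bgr',np.median(c['frame'][l==i],0))
E
python3 - <<'E'
from h import *
goto([.52,-.28,.33],np.radians(-1.25)) 
E
```

```text
[-25.24  -6.83   0.13] [ 0.2 -0.   0.1] [   0.     0.3 -179.9] q6 -0.23
```

```bash
python3 -m handwheel '[[[1,-5,-1.4,0,0,0,0],[1,-10,-2.8,0,0,0,0],[1,-15,-4,0,0,0,0],[1,-20,-5.4,0,0,0,0],[1,-25.2,-6.8,0,0,0,0],[1,-25.2,-6.8,0,0,0,0],[1,-25.2,-6.8,0,0,0,0]]]'
python3 jars.py; python3 -c "
from h import *
goto([.5755,-.372,.2])"
```

```text
time_s: 16.4
eef_pos: [0.5202, -0.2797, 0.3314]
eef_rot: [0.001, 0.714, 0.7, 0.002]
wrist_force: [-0.4, 0.1, 0.1]
opening: 1.0
grasp_force: 0.0
lid 1276 [230. 181.] 0.4695 -0.2917 r 0.0238 z 0.0747 bgr [127. 136. 141.]
lid 321 [144. 241.] 0.3559 -0.3609 r 0.0234 z 0.0705 bgr [94. 39. 19.]
lid 1095 [319. 244.] 0.5752 -0.3738 r 0.024 z 0.0747 bgr [211. 223. 228.]
lid 1086 [244. 250.] 0.483 -0.3787 r 0.0239 z 0.0746 bgr [126. 135. 141.]
[-9.18  5.64 13.17] q6 -0.67
```

```bash
python3 -m handwheel '[[[1,-4,2.5,5,0,0,0],[1,-8,5,10,0,0,0],[1,-9.3,5.6,15,0,0,0],[1,-9.3,5.6,20,0,0,0],[1,-9.3,5.6,25,0,0,0],[1,-9.3,5.6,28.2,0,0,0],[1,-9.3,5.6,29,0,0,0],[1,-9.3,5.6,29,0,0,0],[0.5,-9.3,5.6,29,0,0,0],[-1,-9.3,5.6,29,0,0,0]]]'
python3 -m handwheel '[[[-1,0,0,0,0,0,0],[-1,0,0,0,0,0,0],[-1,0,0,0,0,0,0],[-1,0,0,-2,0,0,0],[-1,0,0,-6,0,0,0],[-1,0,0,-11,0,0,0],[-1,0,0,-16,0,0,0],[-1,0,0,-16,0,0,0]]]'
python3 -c "
from h import *
st();goto([.63,-.0983,.2],np.radians(-1.25))"
```

```text
time_s: 17.7
eef_pos: [0.5762, -0.3753, 0.0437]
eef_rot: [0.003, 0.715, 0.7, 0.002]
wrist_force: [0.1, 0.7, -0.6]
opening: 0.602
grasp_force: 0.0
time_s: 18.7
eef_pos: [0.577, -0.3767, 0.2094]
eef_rot: [0.007, 0.715, 0.699, 0.002]
wrist_force: [0.3, -0.8, -0.9]
opening: 0.545
grasp_force: 61.8
{'time_s': 18.7, 'q': [-0.752, 0.437, 1.326, 0.003, 1.364, -0.731], 'eef_pos': [0.577, -0.377, 0.209], 'eef_rot': [0.007, 0.715, 0.699, 0.002], 'wrist_force': [0.345, -0.803, -0.887], 'opening': 0.545, 'grasp_force': 61.824}
[27.96  4.69  0.78] [0.7 0.4 0. ] [  -0.7    1.2 -180. ] q6 -0.73
```

```bash
python3 -m handwheel '[[[-1,4,0.7,0.5,0.3,0.2,0],[-1,9,1.5,0.8,0.7,0.4,0],[-1,14,2.4,0.8,0.7,0.4,0],[-1,19,3.2,0.8,0.7,0.4,0],[-1,24,4,0.8,0.7,0.4,0],[-1,27.8,4.7,0.8,0.7,0.4,0],[-1,27.8,4.7,0.8,0.7,0.4,0],[-1,27.8,4.7,0.8,0.7,0.4,0]]]'
python3 -c "
from h import *
st();goto([.63,-.100,.092],np.radians(-1.25))"
```

```text
time_s: 19.7
eef_pos: [0.627, -0.0978, 0.1933]
eef_rot: [-0.006, 0.715, 0.7, -0.001]
wrist_force: [-0.7, -0.6, -1.9]
opening: 0.55
grasp_force: 61.8
{'time_s': 19.7, 'q': [-0.343, 0.351, 1.475, 0.004, 1.326, -0.323], 'eef_pos': [0.627, -0.098, 0.193], 'eef_rot': [-0.006, 0.715, 0.7, -0.001], 'wrist_force': [-0.672, -0.557, -1.888], 'opening': 0.55, 'grasp_force': 61.825}
[-0.28  0.4  10.13] [-0.5 -0.4  0. ] [   0.6   -0.8 -180. ] q6 -0.32
```

```bash
python3 -m handwheel '[[[-1,-0.2,0.3,3,-0.5,-0.4,0],[-1,-0.2,0.3,6,-0.5,-0.4,0],[-1,-0.2,0.3,7,-0.5,-0.4,0],[-1,-0.2,0.3,7,-0.5,-0.4,0],[-1,-0.2,0.3,7,-0.5,-0.4,0],[-1,-0.2,0.3,7,-0.5,-0.4,0]]]'
python3 -c "
from h import *
st();goto([.63,-.100,.092],np.radians(-1.25));camera('top');st()"
```

```text
time_s: 20.45
eef_pos: [0.6308, -0.0996, 0.1253]
eef_rot: [0.001, 0.715, 0.699, 0.001]
wrist_force: [-0.3, 0.3, -1.4]
opening: 0.551
grasp_force: 61.9
{'time_s': 20.45, 'q': [-0.342, 0.423, 1.525, 0.0, 1.191, -0.321], 'eef_pos': [0.631, -0.1, 0.125], 'eef_rot': [0.001, 0.715, 0.699, 0.001], 'wrist_force': [-0.26, 0.283, -1.355], 'opening': 0.551, 'grasp_force': 61.921}
[-0.04 -0.09  3.33] [0.2 0.  0. ] [-1.0e-01  3.0e-01 -1.8e+02] q6 -0.32
{'time_s': 20.5, 'q': [-0.342, 0.423, 1.525, 0.0, 1.191, -0.321], 'eef_pos': [0.631, -0.099, 0.125], 'eef_rot': [0.001, 0.715, 0.699, 0.001], 'wrist_force': [0.197, -0.216, -1.718], 'opening': 0.547, 'grasp_force': 61.922}
```

```bash
python3 -m handwheel '[[[-1,0,-0.1,1.5,0,0,0],[-1,0,-0.1,3,0,0,0],[-1,0,-0.1,3.5,0,0,0],[-1,0,-0.1,3.5,0,0,0],[0.15,0,-0.1,3.5,0,0,0],[0.3,0,-0.1,3.5,0,0,0],[0.4,0,-0.1,3.5,0,0,0],[0.4,0,-0.1,3.5,0,0,0]]]'
python3 -m handwheel '[[[0.4,0,0,-0.5,0,0,0],[0.4,0,0,-3,0,0,0],[0.4,0,0,-7,0,0,0],[0.6,0,0,-12,0,0,0],[0.6,0,0,-18,0,0,0],[1,0,0,-22,0,0,0],[1,0,0,-22,0,0,0]]]'
python3 -c "
from h import *
st();c=shot('top','top2.png');k=cv2.resize(c['frame'][130:270,140:430],None,fx=2.75,fy=2.75,interpolation=cv2.INTER_CUBIC)
cv2.imwrite('pics/c3.png',k)
goto([.52,-.28,.31],np.radians(-1.25))"
```

```text
time_s: 21.5
eef_pos: [0.629, -0.0991, 0.0887]
eef_rot: [0.0, 0.715, 0.699, 0.0]
wrist_force: [-0.3, 0.5, -0.0]
opening: 0.697
grasp_force: 0.0
time_s: 22.38
eef_pos: [0.6308, -0.0997, 0.3145]
eef_rot: [0.004, 0.715, 0.7, 0.002]
wrist_force: [0.4, -0.2, 0.0]
opening: 0.994
grasp_force: 0.0
{'time_s': 22.375, 'q': [-0.342, 0.261, 1.344, 0.0, 1.526, -0.321], 'eef_pos': [0.631, -0.1, 0.315], 'eef_rot': [0.004, 0.715, 0.7, 0.002], 'wrist_force': [0.38, -0.228, 0.014], 'opening': 0.994, 'grasp_force': 0.0}
[-18.29 -10.57   0.11] [0.3 0.1 0. ] [-1.0e-01  4.0e-01 -1.8e+02] q6 -0.32
```

```bash
python3 -m handwheel '[[[1,-5,-3,0,0,0,0],[1,-10,-6,0,0,0,0],[1,-15,-8.5,0,0,0,0],[1,-18.3,-10.6,0,0,0,0],[1,-18.3,-10.6,0,0,0,0],[1,-18.3,-10.6,0,0,0,0],[1,-18.3,-10.6,0,0,0,0]]]'
python3 jars.py; python3 -c "
from h import *
goto([.483,-.3785,.042],np.radians(-1.25))
c=shot('scene'); P=cloud(c); m=(P[...,2]>.112)&(P[...,2]<.13)&(abs(P[...,0]-.59)<.09)&(abs(P[...,1]+.0665)<.065); q=P[m]; print(len(q),cv2.minEnclosingCircle(q[:,:2].astype(np.float32)),q[:,2].mean())"
```

```text
time_s: 23.3
eef_pos: [0.5193, -0.2787, 0.3081]
eef_rot: [-0.0, 0.714, 0.7, 0.0]
wrist_force: [0.1, 1.2, 0.2]
opening: 1.0
grasp_force: 0.0
lid 1421 [229. 187.] 0.4694 -0.2918 r 0.0238 z 0.0747 bgr [133. 143. 149.]
lid 364 [132. 242.] 0.3565 -0.3604 r 0.0231 z 0.0706 bgr [173.  72.  34.]
lid 1198 [244. 258.] 0.4827 -0.379 r 0.0241 z 0.0746 bgr [133. 142. 148.]
[-10.07  -3.45  26.63] [ 0.  -0.   0.1] [ 1.000e-01  0.000e+00 -1.799e+02] q6 -0.67
204 ((0.6291244029998779, -0.09558458626270294), 0.024731436744332314) 0.11887193290983578
```

```bash
python3 -m handwheel '[[[1,-4,-1.4,5,0,0,0],[1,-8,-2.8,10,0,0,0],[1,-10.1,-3.4,15,0,0,0],[1,-10.1,-3.4,20,0,0,0],[1,-10.1,-3.4,25,0,0,0],[1,-10.1,-3.4,26.6,0,0,0],[1,-10.1,-3.4,26.6,0,0,0],[0.5,-10.1,-3.4,26.6,0,0,0],[-1,-10.1,-3.4,26.6,0,0,0],[-1,-10.1,-3.4,26.6,0,0,0]]]'
python3 -m handwheel '[[[-1,0,0,0,0,0,0],[-1,0,0,0,0,0,0],[-1,0,0,-2,0,0,0],[-1,0,0,-6,0,0,0],[-1,0,0,-11,0,0,0],[-1,0,0,-16,0,0,0],[-1,0,0,-16,0,0,0],[-1,0,0,-16,0,0,0]]]'
python3 -c "
from h import *
st();goto([.5551,-.0967,.2],np.radians(-1.25))"
```

```text
time_s: 24.65
eef_pos: [0.484, -0.3812, 0.0452]
eef_rot: [0.002, 0.715, 0.7, 0.0]
wrist_force: [-0.8, 1.2, 6.5]
opening: 0.542
grasp_force: 60.9
time_s: 25.65
eef_pos: [0.4826, -0.3798, 0.2032]
eef_rot: [0.0, 0.715, 0.699, 0.0]
wrist_force: [-0.5, 0.3, -1.8]
opening: 0.546
grasp_force: 61.7
{'time_s': 25.65, 'q': [-0.86, 0.29, 1.532, 0.0, 1.318, -0.839], 'eef_pos': [0.483, -0.38, 0.203], 'eef_rot': [0.0, 0.715, 0.699, 0.0], 'wrist_force': [-0.482, 0.349, -1.785], 'opening': 0.546, 'grasp_force': 61.75}
[28.46  6.64  0.32] [0.1 0.  0. ] [-0.0e+00  1.0e-01 -1.8e+02] q6 -0.84
```

```bash
python3 -m handwheel '[[[-1,4,1,0,0,0,0],[-1,9,2.1,0,0,0,0],[-1,14,3.3,0,0,0,0],[-1,19,4.4,0,0,0,0],[-1,24,5.6,0.3,0,0,0],[-1,28.3,6.6,2,0,0,0],[-1,28.3,6.6,5,0,0,0],[-1,28.3,6.6,7.5,0,0,0],[-1,28.3,6.6,7.5,0,0,0],[-1,28.3,6.6,7.5,0,0,0]]]'
python3 -m handwheel '[[[-1,0,0,0,0,0,0],[-1,0,0,0,0,0,0]]]'
python3 -c "
from h import *
st();goto([.5551,-.098,.092],np.radians(-1.25))"
```

```text
time_s: 26.9
eef_pos: [0.5548, -0.0987, 0.1278]
eef_rot: [-0.0, 0.715, 0.699, 0.0]
wrist_force: [0.2, -0.6, -1.1]
opening: 0.547
grasp_force: 61.9
time_s: 27.15
eef_pos: [0.5555, -0.0989, 0.1288]
eef_rot: [0.001, 0.715, 0.699, 0.001]
wrist_force: [0.4, 0.8, -0.9]
opening: 0.546
grasp_force: 61.9
{'time_s': 27.15, 'q': [-0.387, 0.269, 1.723, 0.0, 1.148, -0.365], 'eef_pos': [0.555, -0.099, 0.129], 'eef_rot': [0.001, 0.715, 0.699, 0.001], 'wrist_force': [0.358, 0.822, -0.911], 'opening': 0.546, 'grasp_force': 61.86}
[ 0.09 -0.05  3.68] [0.1 0.  0. ] [-1.0e-01  2.0e-01 -1.8e+02] q6 -0.37
```

```bash
python3 -m handwheel '[[[-1,0.1,0,1.5,0,0,0],[-1,0.1,0,3,0,0,0],[-1,0.1,0,3.7,0,0,0],[-1,0.1,0,3.7,0,0,0],[0.15,0.1,0,3.7,0,0,0],[0.25,0.1,0,3.7,0,0,0],[0.25,0.1,0,3.7,0,0,0],[0.25,0.1,0,3.7,0,0,0]]]'
python3 -m handwheel '[[[0.25,0,0,-0.5,0,0,0],[0.25,0,0,-3,0,0,0],[0.25,0,0,-7,0,0,0],[0.6,0,0,-12,0,0,0],[0.6,0,0,-18,0,0,0],[1,0,0,-22,0,0,0],[1,0,0,-22,0,0,0],[1,0,0,-22,0,0,0]]]'
python3 -c "
from h import *
st();goto([.52,-.28,.31],np.radians(-1.25))"
```

```text
time_s: 28.15
eef_pos: [0.555, -0.0976, 0.0908]
eef_rot: [0.0, 0.715, 0.699, 0.0]
wrist_force: [0.1, 0.2, 0.3]
opening: 0.621
grasp_force: 0.0
time_s: 29.15
eef_pos: [0.5545, -0.0974, 0.3103]
eef_rot: [-0.0, 0.715, 0.699, 0.0]
wrist_force: [0.3, -0.1, -0.7]
opening: 0.999
grasp_force: 0.0
{'time_s': 29.15, 'q': [-0.385, 0.098, 1.541, 0.0, 1.503, -0.363], 'eef_pos': [0.554, -0.097, 0.31], 'eef_rot': [-0.0, 0.715, 0.699, 0.0], 'wrist_force': [0.312, -0.058, -0.66], 'opening': 0.999, 'grasp_force': 0.0}
[-18.33  -3.05   0.02] [ 0. -0.  0.] [   0.    0. -180.] q6 -0.36
```

```bash
python3 -m handwheel '[[[1,-5,-1,0,0,0,0],[1,-10,-2,0,0,0,0],[1,-15,-2.6,0,0,0,0],[1,-18.3,-3,0,0,0,0],[1,-18.3,-3,0,0,0,0],[1,-18.3,-3,0,0,0,0],[1,-18.3,-3,0,0,0,0]]]'
python3 jars.py; python3 -c "
from h import *
goto([.470,-.291,.042],np.radians(-1.25))
c=shot('scene'); P=cloud(c); m=((P[...,2]>.112)&(P[...,2]<.13)&(abs(P[...,0]-.59)<.09)&(abs(P[...,1]+.0665)<.065)).astype(np.uint8)
n,l,s,ce=cv2.connectedComponentsWithStats(m)
for i in range(1,n):
    q=P[l==i]
    if len(q)>40: print(len(q),cv2.minEnclosingCircle(q[:,:2].astype(np.float32)),q[:,2].mean())"
```

```text
time_s: 30.02
eef_pos: [0.521, -0.2786, 0.3102]
eef_rot: [-0.0, 0.714, 0.7, 0.0]
wrist_force: [-0.4, 0.6, 1.4]
opening: 1.002
grasp_force: 0.0
lid 1400 [228. 186.] 0.4694 -0.2917 r 0.0238 z 0.0747 bgr [135. 145. 151.]
lid 242 [129. 240.] 0.353 -0.3589 r 0.0223 z 0.0706 bgr [176.  73.  35.]
[-1.35 -5.1  26.85] [ 0.  -0.   0.1] [   0.     0.  -179.9] q6 -0.67
185 ((0.5552098751068115, -0.09426731616258621), 0.025267107412219048) 0.11885885264144518
201 ((0.627881646156311, -0.0968644917011261), 0.02568061277270317) 0.11913031644767216
```

Both jars stand in the bay. On to jar 3.

```bash
python3 -m handwheel '[[[1,-0.7,-2.5,5,0,0,0],[1,-1.4,-5.1,10,0,0,0],[1,-1.4,-5.1,15,0,0,0],[1,-1.4,-5.1,20,0,0,0],[1,-1.4,-5.1,25,0,0,0],[1,-1.4,-5.1,26.8,0,0,0],[1,-1.4,-5.1,26.8,0,0,0],[0.5,-1.4,-5.1,26.8,0,0,0],[-1,-1.4,-5.1,26.8,0,0,0],[-1,-1.4,-5.1,26.8,0,0,0]]]'
python3 -m handwheel '[[[-1,0,0,0,0,0,0],[-1,0,0,0,0,0,0],[-1,0,0,-2,0,0,0],[-1,0,0,-6,0,0,0],[-1,0,0,-11,0,0,0],[-1,0,0,-16,0,0,0],[-1,0,0,-16,0,0,0],[-1,0,0,-16,0,0,0]]]'
python3 -c "
from h import *
st();goto([.5564,-.036,.2],np.radians(-1.25))"
```

```text
time_s: 31.38
eef_pos: [0.4708, -0.2938, 0.0449]
eef_rot: [0.002, 0.715, 0.7, 0.0]
wrist_force: [-1.6, 0.8, 5.9]
opening: 0.544
grasp_force: 60.9
time_s: 32.38
eef_pos: [0.4694, -0.2925, 0.2026]
eef_rot: [0.0, 0.715, 0.699, 0.0]
wrist_force: [-0.5, -0.2, -1.9]
opening: 0.547
grasp_force: 62.0
{'time_s': 32.375, 'q': [-0.772, 0.159, 1.692, 0.0, 1.29, -0.751], 'eef_pos': [0.469, -0.292, 0.203], 'eef_rot': [0.0, 0.715, 0.699, 0.0], 'wrist_force': [-0.487, -0.169, -1.937], 'opening': 0.547, 'grasp_force': 61.954}
[25.83  8.15  0.27] [ 0. -0.  0.] [ 0.0e+00  1.0e-01 -1.8e+02] q6 -0.75
```

```bash
python3 -m handwheel '[[[-1,4,1.2,0,0,0,0],[-1,9,2.8,0,0,0,0],[-1,14,4.4,0,0,0,0],[-1,19,6,0,0,0,0],[-1,23,7.2,0.3,0,0,0],[-1,25.7,8.1,2,0,0,0],[-1,25.7,8.1,5,0,0,0],[-1,25.7,8.1,7.5,0,0,0],[-1,25.7,8.1,7.5,0,0,0],[-1,25.7,8.1,7.5,0,0,0]]]'
python3 -m handwheel '[[[-1,0,0,0,0,0,0],[-1,0,0,0,0,0,0]]]'
python3 -c "
from h import *
st();goto([.5564,-.036,.092],np.radians(-1.25))"
```

```text
time_s: 33.62
eef_pos: [0.5561, -0.0376, 0.1277]
eef_rot: [-0.0, 0.715, 0.699, 0.0]
wrist_force: [0.1, 0.0, -1.2]
opening: 0.544
grasp_force: 62.1
time_s: 33.88
eef_pos: [0.5568, -0.0378, 0.1288]
eef_rot: [0.001, 0.715, 0.699, 0.001]
wrist_force: [-0.2, -0.3, -1.8]
opening: 0.544
grasp_force: 62.1
{'time_s': 33.875, 'q': [-0.281, 0.256, 1.739, 0.0, 1.144, -0.259], 'eef_pos': [0.557, -0.038, 0.129], 'eef_rot': [0.001, 0.715, 0.699, 0.001], 'wrist_force': [-0.21, -0.275, -1.823], 'opening': 0.544, 'grasp_force': 62.06}
[ 0.19 -0.06  3.68] [0.1 0.  0. ] [  -0.     0.2 -180. ] q6 -0.26
```

```bash
python3 -m handwheel '[[[-1,0.2,0,1.5,0,0,0],[-1,0.2,0,3,0,0,0],[-1,0.2,0,3.7,0,0,0],[-1,0.2,0,3.7,0,0,0],[0.15,0.2,0,3.7,0,0,0],[0.3,0.2,0,3.7,0,0,0],[0.3,0.2,0,3.7,0,0,0],[0.3,0.2,0,3.7,0,0,0]]]'
python3 -m handwheel '[[[0.3,0,0,-0.5,0,0,0],[0.3,0,0,-3,0,0,0],[0.3,0,0,-7,0,0,0],[0.6,0,0,-12,0,0,0],[0.6,0,0,-18,0,0,0],[1,2,0,-24,0,0,0],[1,5,0,-24,0,0,0],[1,5,0,-24,0,0,0]]]'
python3 -c "
from h import *
st();shot('wrist','w5.png')
goto([.5175,.1612,.30],np.radians(88.75))"
```

```text
time_s: 34.88
eef_pos: [0.5564, -0.0356, 0.0908]
eef_rot: [0.0, 0.715, 0.699, 0.0]
wrist_force: [-0.1, 0.1, 0.4]
opening: 0.652
grasp_force: 0.0
time_s: 35.88
eef_pos: [0.5574, 0.0159, 0.3322]
eef_rot: [0.001, 0.714, 0.7, 0.001]
wrist_force: [-0.4, -1.0, -0.0]
opening: 1.0
grasp_force: 0.0
{'time_s': 35.875, 'q': [-0.185, 0.073, 1.525, 0.0, 1.541, -0.166], 'eef_pos': [0.557, 0.016, 0.332], 'eef_rot': [0.001, 0.714, 0.7, 0.001], 'wrist_force': [-0.351, -1.003, -0.015], 'opening': 1.0, 'grasp_force': 0.0}
[14.54 -4.25  3.1 ] [  0.    0.1 -89.9] [ 0.1 -0.  90.1] q6 -0.17
```

View pics/w5.png

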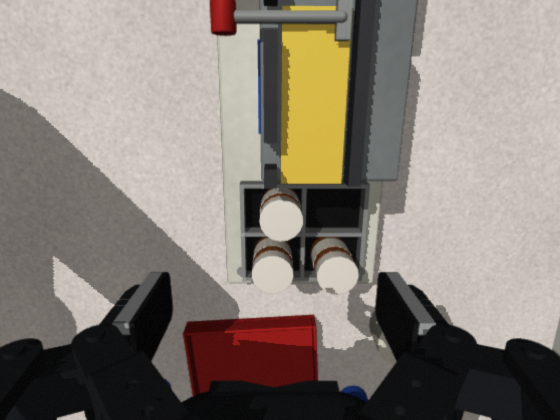

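The three white lids (280,215), (272,268) and (334,268) stand in separate compartments and the basket is empty. Next I move to the grip at (223,14).

```bash
python3 -m handwheel '[[[1,1.6,-0.5,0.5,0,0,-10],[1,3.2,-1,1,0,0,-20],[1,4.8,-1.5,1.5,0,0,-30],[1,6.4,-2,2,0,0,-40],[1,8,-2.5,2.5,0,0,-50],[1,9.6,-3,3,0,0,-60],[1,11.5,-3.5,3,0,0,-70],[1,13,-4,3,0,0,-80],[1,14.5,-4.3,3,0,0,-89.9],[1,14.5,-4.3,3,0,0,-89.9]]]'
python3 -m handwheel '[[[1,0,0,0,0,0,0],[1,0,0,0,0,0,0]]]'
python3 - <<'E'
from h import *
c=shot('wrist'); P=cloud(c); f=c['frame'].astype(int)
red=(f[...,2]>90)&(f[...,1]<60)&(f[...,0]<60)&(P[...,2]>.13)&(P[...,2]<.2)
m=red&(abs(P[...,0]-.515)<.06)&(abs(P[...,1]-.16)<.05)
q=P[m]; print('grip',len(q),q.mean(0),np.percentile(q,1,0),np.percentile(q,99,0))
goto([.5178,.161,.125],np.radians(88.75))
c=shot('scene'); P=cloud(c); m=((P[...,2]>.112)&(P[...,2]<.127)&(abs(P[...,0]-.59)<.09)&(P[...,1]<-.004)&(P[...,1]>-.13)).astype(np.uint8)
n,l,s,ce=cv2.connectedComponentsWithStats(m)
for i in range(1,n):
    q=P[l==i]
    if len(q)>40: print(len(q),cv2.minEnclosingCircle(q[:,:2].astype(np.float32)),q[:,2].mean())
E
```

```text
time_s: 37.17
eef_pos: [0.517, 0.1602, 0.2999]
eef_rot: [-0.0, 0.012, 1.0, -0.0]
wrist_force: [-0.2, -0.5, -0.5]
opening: 0.998
grasp_force: 0.0
time_s: 37.42
eef_pos: [0.5175, 0.1595, 0.3005]
eef_rot: [0.0, 0.013, 1.0, -0.0]
wrist_force: [0.7, 0.2, -0.0]
opening: 0.996
grasp_force: 0.0
grip 623 [0.51460136 0.16128897 0.15110626] [0.50692854 0.14915358 0.14297885] [0.52402297 0.17324265 0.15444666]
[-0.02  0.14 17.56] [-0.   0.  -0.2] [  0.    0.  179.8] q6 -1.47
183 ((0.5656329393386841, -0.02941693179309368), 0.025561142712831497) 0.11879428938037764
184 ((0.554561972618103, -0.09450596570968628), 0.025180766358971596) 0.11901550821502892
204 ((0.6297438144683838, -0.09565730392932892), 0.025095326825976372) 0.11873006129646424
```

```bash
python3 -m handwheel '[[[1,0,0.15,4,0,0,0],[1,0,0.15,8,0,0,0],[1,0,0.15,12,0,0,0],[1,0,0.15,15.5,0,0,0],[1,0,0.15,17.5,0,0,0],[0.3,0,0.15,17.5,0,0,0],[-0.2,0,0.15,17.5,0,0,0],[-1,0,0.15,17.5,0,0,0],[-1,0,0.15,17.5,0,0,0],[-1,0,0.15,17.5,0,0,0]]]'
python3 -m handwheel '[[[-1,0,0,0,0,0,0],[-1,0.18,0,-0.85,0,4.8,0],[-1,0.18,0,-1.69,0,9.5,0],[-1,0.13,0,-2.5,0,14.3,0],[-1,0.07,0,-3.37,0,19.1,0],[-1,-0.1,0,-4.2,0,24,0],[-1,-0.3,0,-5.03,0,28.6,0],[-1,-0.3,0,-5.03,0,28.6,0],[-1,-0.3,0,-5.03,0,28.6,0]]]'
python3 - <<'E'
from h import *
st(); T=tool(); d=np.array([np.sin(np.radians(1.25)),np.cos(np.radians(1.25)),0])
print((T[:3,:3].T@d*-11.5).round(2))
E
```

```text
time_s: 38.78
eef_pos: [0.5184, 0.1609, 0.1273]
eef_rot: [0.001, 0.011, 1.0, -0.001]
wrist_force: [-1.7, -5.2, 4.8]
opening: 0.29
grasp_force: 62.2
time_s: 39.9
eef_pos: [0.5226, 0.1608, 0.1762]
eef_rot: [-0.244, 0.012, 0.97, 0.002]
wrist_force: [7.8, -4.7, -2.2]
opening: 0.293
grasp_force: 61.7
{'time_s': 39.9, 'q': [0.059, 0.517, 1.36, 0.038, 1.754, -1.491], 'eef_pos': [0.523, 0.161, 0.176], 'eef_rot': [-0.244, 0.012, 0.97, 0.002], 'wrist_force': [7.807, -4.716, -2.174], 'opening': 0.293, 'grasp_force': 61.72}
[ -0.02 -11.5    0.  ]
```

```bash
python3 -m handwheel '[[[-1,0,-1,0,0,0,0],[-1,0,-2.5,0,0,0,0],[-1,0,-4,0,0,0,0],[-1,0,-5.5,0,0,0,0],[-1,0,-7,0,0,0,0],[-1,0,-8.5,0,0,0,0],[-1,0,-10,0,0,0,0],[-1,0,-11,0,0,0,0],[-1,0,-11.6,0,0,0,0],[-1,0,-11.6,0,0,0,0]]]'
python3 -m handwheel '[[[-1,0,0,0,0,0,0],[-1,0,0,0,0,0,0],[-1,0,0,0,0,0,0]]]'
```

```text
time_s: 41.15
eef_pos: [0.5201, 0.0457, 0.1762]
eef_rot: [-0.243, 0.011, 0.97, 0.003]
wrist_force: [9.7, -0.8, -4.6]
opening: 0.289
grasp_force: 61.6
time_s: 41.52
eef_pos: [0.5201, 0.0457, 0.1762]
eef_rot: [-0.243, 0.011, 0.97, 0.003]
wrist_force: [8.4, -1.0, -4.9]
opening: 0.286
grasp_force: 61.6
```

```bash
python3 -m handwheel '[[[-1,-0.31,0.05,1.21,0,-7,0],[-1,-0.76,0.05,2.36,0,-14,0],[-1,-1.34,0.05,3.45,0,-21,0],[-1,-2.05,0.05,4.5,0,-28.2,0],[-1,-2.05,0.05,4.5,0,-28.2,0],[-1,-2.05,0.05,4.5,0,-28.2,0]]]'
python3 -m handwheel '[[[0,0,0,0,0,0,0],[1,0,0,0,0,0,0],[1,0,0,0,0,0,0],[1,0,0,0,0,0,0],[1,0,0,-3,0,0,0],[1,0,0,-8,0,0,0],[1,0,0,-14,0,0,0],[1,0,0,-17,0,0,0],[1,0,0,-17,0,0,0],[1,0,0,-17,0,0,0]]]'
python3 - <<'E'
from h import *
c=shot('wrist','w6.png'); P=cloud(c); f=c['frame'].astype(int)
red=(f[...,2]>90)&(f[...,1]<60)&(f[...,0]<60)&(P[...,2]>.135)&(P[...,2]<.2)
m=red&(abs(P[...,0]-.515)<.05)&(abs(P[...,1]-.046)<.05)
q=P[m]; print('grip',len(q),q.mean(0),np.percentile(q,1,0),np.percentile(q,99,0))
goto([.590,.2692,.28],np.radians(149-180))
E
```

```text
time_s: 42.28
eef_pos: [0.5158, 0.0465, 0.1283]
eef_rot: [0.0, 0.011, 1.0, -0.0]
wrist_force: [5.4, 0.6, -1.9]
opening: 0.293
grasp_force: 61.3
time_s: 43.52
eef_pos: [0.5147, 0.0464, 0.2954]
eef_rot: [-0.004, 0.012, 1.0, 0.0]
wrist_force: [0.2, -0.3, -0.1]
opening: 0.994
grasp_force: 0.0
grip 650 [0.5121188  0.04703426 0.15106699] [0.50439141 0.03456937 0.14245761] [0.52184198 0.05903339 0.15450757]
[-7.05 22.45  1.43] [ -0.5  -0.3 119.7] [  0.3  -0.5 -60.3] q6 -1.69
```

View pics/w6.png

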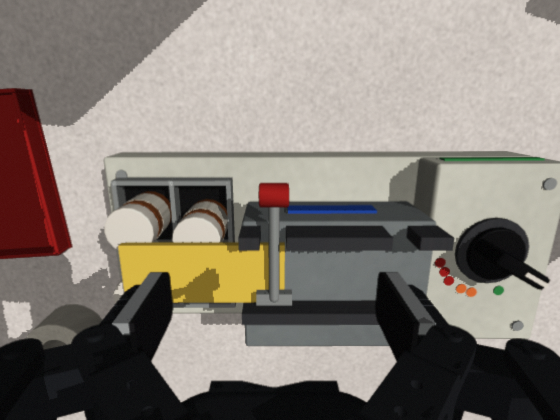

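The handle is down at (274,195) with the guard plate over the jars. Grip position matches the start within about 1 mm. Next is the dial.

```bash
python3 -m handwheel '[[[1,-1.2,3.7,0,0,0,-10],[1,-2.4,7.4,0,0,0,-20],[1,-3.6,11.2,0,0,0,-30],[1,-4.8,15,0,0,0,-40],[1,-6,18.7,0,0,0,-50],[1,-7,22.4,1.4,-0.3,0,-60.3],[1,-7,22.4,1.4,-0.3,0,-60.3],[1,-7,22.4,1.4,-0.3,0,-60.3],[1,-7,22.4,1.4,-0.3,0,-60.3]]]'
python3 - <<'E'
from h import *
st(); c=shot('wrist'); P=cloud(c)
m=(P[...,2]>.145)&(P[...,2]<.158)&(abs(P[...,0]-.59)<.04)&(abs(P[...,1]-.269)<.04); q=P[m][:,:2].astype(np.float32); print('bar',len(q),cv2.minAreaRect(q))
goto([.590,.2692,.122],np.radians(149))
E
```

```text
time_s: 44.7
eef_pos: [0.5904, 0.2676, 0.2823]
eef_rot: [-0.003, -0.491, 0.871, 0.004]
wrist_force: [0.1, 0.1, 0.3]
opening: 0.998
grasp_force: 0.0
{'time_s': 44.7, 'q': [0.24, 0.311, 1.345, 0.006, 1.493, -2.359], 'eef_pos': [0.59, 0.268, 0.282], 'eef_rot': [-0.003, -0.491, 0.871, 0.004], 'wrist_force': [0.104, 0.121, 0.255], 'opening': 0.998, 'grasp_force': 0.0}
bar 1082 ((0.5903612375259399, 0.27011770009994507), (0.05505288764834404, 0.013423053547739983), 58.435386657714844)
[-0.11 -0.02 16.06] [ 0.5 -0.  -0.1] [ -0.   -0.8 179.8] q6 -2.36
```

```bash
python3 -m handwheel '[[[1,-0.1,0,4,0.3,0,0],[1,-0.1,0,9,0.3,0,0],[1,-0.1,0,13,0.3,0,0],[1,-0.1,0,16,0.3,0,0],[1,-0.1,0,16,0.3,0,0],[0,-0.1,0,16,0.3,0,0],[-0.5,-0.1,0,16,0.3,0,0],[-1,-0.1,0,16,0.3,0,0],[-1,-0.1,0,16,0.3,0,0],[-1,-0.1,0,16,0.3,0,0]]]'
python3 -m handwheel '[[[-1,0,0,0,0,0,0],[-1,0,0,0,0,0,0],[-1,0,0,0,0,0,0]]]'
python3 -m handwheel '[[[-1,0,0,0,0,0,9],[-1,0,0,0,0,0,18],[-1,0,0,0,0,0,27],[-1,0,0,0,0,0,36],[-1,0,0,0,0,0,45],[-1,0,0,0,0,0,54],[-1,0,0,0,0,0,63],[-1,0,0,0,0,0,72],[-1,0,0,0,0,0,80.5],[-1,0,0,0,0,0,80.5]]]'
```

```text
time_s: 46.0
eef_pos: [0.5905, 0.2701, 0.1233]
eef_rot: [-0.0, -0.492, 0.871, 0.001]
wrist_force: [1.6, -1.3, 3.5]
opening: 0.149
grasp_force: 60.2
time_s: 46.38
eef_pos: [0.5905, 0.2701, 0.1233]
eef_rot: [-0.0, -0.492, 0.871, 0.001]
wrist_force: [1.1, -2.0, 5.1]
opening: 0.155
grasp_force: 60.5
time_s: 47.62
eef_pos: [0.5911, 0.269, 0.1233]
eef_rot: [-0.001, 0.188, 0.982, 0.0]
wrist_force: [2.4, -5.6, 4.7]
opening: 0.154
grasp_force: 60.5
```

```bash
python3 -m handwheel '[[[-1,0,0,0,0,0,0],[0,0,0,0,0,0,0],[1,0,0,0,0,0,0],[1,0,0,0,0,0,0],[1,0,0,0,0,0,0],[1,0,0,0,0,0,0],[1,0,0,-4,0,0,0],[1,0,0,-10,0,0,0],[1,0,0,-15,0,0,0],[1,0,0,-19,0,0,0]]]'
python3 -m handwheel '[[[1,0,0,0,0,0,0],[1,0,0,0,0,0,0]]]'
python3 - <<'E'
from h import *
st(); c=shot('wrist','w7.png'); P=cloud(c)
m=(P[...,2]>.145)&(P[...,2]<.158)&(abs(P[...,0]-.59)<.04)&(abs(P[...,1]-.269)<.04); q=P[m][:,:2].astype(np.float32); print('bar',len(q),cv2.minAreaRect(q))
s=shot('scene','s7.png'); cv2.imwrite('pics/c7.png',cv2.resize(s['frame'][150:300,130:430],None,fx=2.6,fy=2.6,interpolation=cv2.INTER_CUBIC))
E
```

```text
time_s: 48.88
eef_pos: [0.5907, 0.27, 0.3152]
eef_rot: [-0.001, 0.187, 0.982, 0.001]
wrist_force: [0.7, 0.6, -0.4]
opening: 1.001
grasp_force: 0.0
time_s: 49.12
eef_pos: [0.59, 0.2698, 0.3115]
eef_rot: [-0.003, 0.187, 0.982, 0.0]
wrist_force: [0.0, -0.7, -1.0]
opening: 0.995
grasp_force: 0.0
{'time_s': 49.125, 'q': [0.245, 0.296, 1.307, 0.003, 1.543, -0.95], 'eef_pos': [0.59, 0.27, 0.311], 'eef_rot': [-0.003, 0.187, 0.982, 0.0], 'wrist_force': [0.015, -0.748, -0.957], 'opening': 0.995, 'grasp_force': 0.0}
bar 892 ((0.58974689245224, 0.2691558301448822), (0.013417602516710758, 0.05346084013581276), 68.82609558105469)
```

View pics/c7.png

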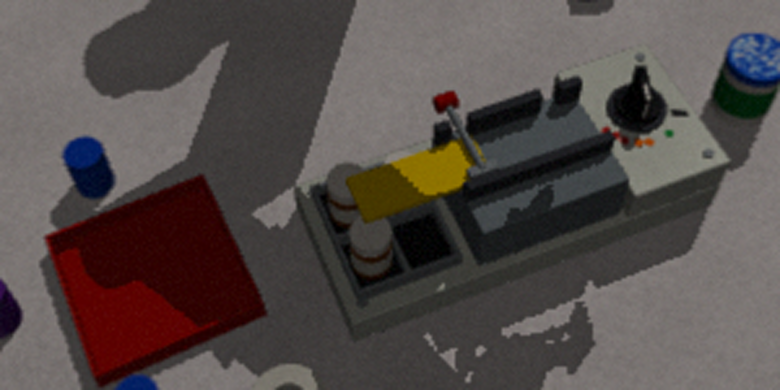

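The bar angle of 68.8° matches the two-dot mark (68.7° at the start). The guard covers the jars, the handle is down at (447,101), and the basket is empty.

```bash
python3 -c "
from h import *
print(ctrl.hand_in())"
```

```text
the job is handed in; nothing more can be done
None
```

I handed the job in at about 49 s: the dial was turned off first, all three amber jars stand in separate bay compartments, the guard is home with its handle down in the notch, and the dial is at the two orange dots; no verdict came back.

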